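Sort the reconditioned hand tools into their trays

ROBOT

A 7-joint arm with a two-finger parallel gripper is mounted at the origin on the work surface. World frame = base frame: x ahead of the robot, y to its left, z up, the work surface at z = 0. Lengths are in m, angles in rad, forces in N, time in s.
With the tool pointing down it reaches from about 0.4 to 0.85 m from the base axis. Payload 10.4 kg.
Tool frame: the origin (TCP) lies at the centre of the arm's flange, where the gripper is bolted on; the fingertips stand 173 mm ahead of it and the grasp point (between the pads) lies 155 mm ahead of it; z points along the fingers, y is the line along which they close (so a half turn about z gives the same grasp; the last joint's range is limited). The gripper opens to 85 mm and grips with 20 to 120 N. Pads are 22 mm wide; open, the fingers measure 114 mm over their backs; the gripper's body (76 mm by 85 mm) begins 54 mm behind the grasp point. The pads swing forward as they close: fully open they stand 13 mm farther back than shut.
Start: joints at [-1.135, 0.332, -0.065, 1.46, 0.022, 1.35, -0.088], TCP at [0.277, 0.56, 0.405] pointing down, gripper open.
Joint ranges: [-2.6, 2.6], [-0.5, 2.12], [-1.47, 1.34], [0.16, 2.42], [-1.27, 4.41], [0.06, 2.06], [-2.6, 2.6]. Speed limits (rad/s): [2.22, 2.22, 2.79, 2.79, 3.14, 3.14, 3.14].

INTERFACE

Orientations are given as a unit quaternion [x, y, z, w].
In Python, from workcell import manip, viewer, finder gives the robot as it stands.
- The arm moves only by the tool arm_command, never from a script. Its argument "plan" is a list of rows, each an object with "dp": the shift along the tool's x, y, z in mm, a list of three; "spin": the turn about the tool's z in rad. A call has 1 to 5 rows; each row shifts and turns the commanded pose from where the row before left it, along the tool's axes as they then stand; what a row does not reach is not made up. A row lasts 1/10 s, in which the tool goes at most 50 mm and 8.59 degrees, less where a joint would pass 70% of its speed; a pose out of reach is approached as far as the arm can. A call is refused whole if a number of a shift passes 50 or a number of a turn 0.15, either way. A call with a gripper value outside its range is refused whole. "grip" is the closure, from -1 (fully open) to 1 (shut), set as the call begins (left out, the last holds). The fingers move at their own pace and stop on an object; "newtons" is the grip in N (left out, the last holds). Time passes only in rows, so rows that do not move let the fingers close. It gives the time, the measured TCP pose, the force, the opening and the grip force at its end, in the units of the state.
- manip.get_obs(): the state, without advancing time (a new reading comes with each control period).
- viewer.camera(name): name is "side" or "top" or "wrist"; returns the picture (420x560x3 uint8, blue, green, red); there is no depth.
- viewer.camera_params(name): a dict with "vertical_fov" (degrees; the focal length in pixels is half the picture's height over the tangent of half this angle, whatever the lens; pixels are square), "cx", "cy" (the principal point, pixels), "k1" (the pictures are not rectified: a ray, as slopes to the right and down, at radius r is drawn at 1 + k1 r^2 times it, then the intrinsics apply), "R" (3x3) and "t" (3): a world point X has camera coordinates R X + t; the wrist camera has in their place "T_tool_cam" (4x4, takes a point from camera to tool coordinates, whose origin is the TCP and whose axes are the flange's). Camera axes: x right, y down, z forward; pixel columns grow to the right and rows downward; lengths in m; the calibration is good to about 2 mm. A picture is of the moment at which its call begins: read the wrist's pose just before it. camera_params takes no time and is no camera call.
- manip.hand_in(): hands the job in; it is judged then, once.
Trained networks look in the newest picture that a camera, given by its name, has taken for a name from the list of things; names that differ only in an ending like _2 or _b are one class to them, and where a whole thing is asked for, a point or a joint stands for the part that bears it (a point fixed in the world has none). Each returns a list of dicts, best first, with "score" (0 to 1); they miss things now and then, are a little off and sometimes report something else, mostly with a low value. They report only what shows in the picture. A call takes as long as a camera call. They do not tell look-alikes from the thing itself.
- finder.find_in(camera, thing): "position" ([x, y, z] in m, in world coordinates, good to about 4 mm: the middle of the surface that is visible of it).
The state is a dict: "clock": time; "joint_pos": joint angles; "joint_velocities": joint speeds; "tau": joint torques, N m; "position": TCP position; "ee_rot": TCP orientation; "ft_force": force on the tool from outside, world axes, zero at the start; "torque": the same for the moment, N m; "grip_width": opening from 0.0 (shut) to 1.0 (fully open); "grasp_force": force on a finger pad.
Only numpy, scipy, OpenCV 4.12 (cv2) and the standard library are available. Lean on these libraries where they do the work, as an engineer would, in place of code of your own. Each camera call takes 0.05 s, during which the arm holds its last target. There are 200 camera calls.

TASK

Put away the four tools lying loose on the bench between the trays: lay the whole chisel, the screwdriver and the adjustable spanner each in the white tray that already holds a tool of its kind, lengthwise beside that one and flat on the tray's bottom. The chisel with the snapped blade is no good any more: put it in the steel scrap pan instead.

Things in the scene. Friction and masses are not known exactly. Their poses are not given: they have to be found in the camera images.
- chisel: The whole chisel: 155 mm long, pale wooden handle of eight flats (26 mm across flats, x = -77 to +13 mm) with a steel cap, brass ferrule, then a flat blade 19 x 4 mm, up to x = +77. About 0.1 kg. Origin: on its long axis at mid length, 13 mm above what it lies on, on whichever flat; x points to the cutting edge. Balances, and is best gripped, on the handle about x = -15 mm.
- screwdriver: Screwdriver, 155 mm long: black plastic handle of eight flats (26 mm across flats, x = -77 to -5 mm), 19 mm collar to +8, round 6 mm steel shaft to the flat tip at x = +77. About 0.08 kg. Origin: on its long axis at mid length, 13 mm above what it lies on, on whichever flat; x points to the tip. Grip the handle at about x = -30 mm.
- spanner: Adjustable spanner of bare steel, lying flat: 155 mm long, 12 mm thick at the head and the round handle end; shank 17 mm wide, 9 mm thick, x = -66 to +30 mm; head 40 mm wide, x = +30 to +77. About 0.16 kg. Origin: at mid length and mid thickness, 6 mm above what it lies on; x points to the jaws. Grip the shank at about x = +10 mm, near its balance.
- snapped_chisel: Chisel of the same make whose blade has snapped off short: only a jagged stub of 13 mm is left, 118 mm long in all. Same wooden eight-flat handle, 26 mm across flats, x = -59 to +31 mm. About 0.085 kg. Origin: on its long axis at mid length, 13 mm above what it lies on, on whichever flat; x points to the broken end. Grip at about x = -10 mm.
- chisel_tray: White plywood tray, open on top, fixed: 142 (x) by 192 (y) by 30 mm high, walls and bottom 6 mm (130 x 180 inside). Origin: centre of its underside, on the bench; y along its length, z up. It already holds one whole chisel, lying lengthwise along its -x side (x = -61 to -32 mm); from there to x = +65 mm it is empty: lay the new one at about x = +17 mm, so that the fingers fit.
- screwdriver_tray: White plywood tray, open on top, fixed: 142 (x) by 192 (y) by 30 mm high, walls and bottom 6 mm (130 x 180 inside). Origin: centre of its underside, on the bench; y along its length, z up. It already holds one screwdriver, lying lengthwise along its -x side (x = -61 to -32 mm); from there to x = +65 mm it is empty: lay the new one at about x = +17 mm, so that the fingers fit.
- spanner_tray: White plywood tray, open on top, fixed: 142 (x) by 192 (y) by 30 mm high, walls and bottom 6 mm (130 x 180 inside). Origin: centre of its underside, on the bench; y along its length, z up. It already holds one adjustable spanner, lying lengthwise along its -x side (x = -65 to -25 mm); from there to x = +65 mm it is empty: lay the new one at about x = +20 mm, so that the fingers fit.
- scrap_pan: Scrap pan of dark sheet steel, open on top, fixed: 142 (x) by 192 (y) by 47 mm high over its rolled rim, walls and bottom 3 mm (136 x 186 inside). Origin: centre of its underside, on the bench; y along its length, z up. A broken blade and a rusty bolt, under 20 mm high, lie along its -x side; x = -40 to +68 mm is empty.
There are look-alikes about, which are no part of the job. Leave any green look-alike of the spanner_tray alone. What is shaped like the snapped_chisel but turquoise is not meant.

How it is judged:
At the end, for the whole second after the job is handed in: Chisel, screwdriver and spanner each flat on the bottom of their own tray (height within 5 mm, level within 0.12 rad), lengthwise (within 0.3 rad of its y axis, middle within 30 mm of its middle along y); the snapped chisel inside the scrap pan, below 40 mm; all released and at rest (x of chisel in the frame of chisel_tray between -0.062 and 0.062 m and y of chisel in the frame of chisel_tray between -0.03 and 0.03 m and z of chisel in the frame of chisel_tray between 0.014 and 0.024 m and angle between chisel's own x axis and vertical between 1.4508 and 1.6908 rad and angle between the x axis of chisel and the y axis of chisel_tray, either way round below 0.3 rad and linear speed of each of chisel, screwdriver, spanner, snapped_chisel below 0.02 m/s and x of screwdriver in the frame of screwdriver_tray between -0.062 and 0.062 m and y of screwdriver in the frame of screwdriver_tray between -0.03 and 0.03 m and z of screwdriver in the frame of screwdriver_tray between 0.014 and 0.024 m and angle between screwdriver's own x axis and vertical between 1.4508 and 1.6908 rad and angle between the x axis of screwdriver and the y axis of screwdriver_tray, either way round below 0.3 rad and x of spanner in the frame of spanner_tray between -0.062 and 0.062 m and y of spanner in the frame of spanner_tray between -0.03 and 0.03 m and z of spanner in the frame of spanner_tray between 0.007 and 0.017 m and angle between spanner's own x axis and vertical between 1.4508 and 1.6908 rad and angle between the x axis of spanner and the y axis of spanner_tray, either way round below 0.3 rad and x of snapped_chisel in the frame of scrap_pan between -0.066 and 0.066 m and y of snapped_chisel in the frame of scrap_pan between -0.085 and 0.085 m and z of snapped_chisel in the frame of scrap_pan between 0 and 0.04 m); the robot touches nothing.
It also fails if it takes over 99 s, if anything falls off the work surface, if the arm or the gripper's body presses on something with over 40 N, if the wrist force passes 120 N, or if a joint passes its speed limit or range.

## Working session

There is one attempt and no reset: what is moved stays moved. The work goes in short steps, Python scripts to look and compute and a tool call to move; the robot and the scene stay as the last step left them, time stands still between calls to the robot, and variables do not carry over. Pictures are saved under pics/ and viewed, at most 14 in all, crops included, and the job is handed in when it is done.

Besides the shell and the picture viewer there is one more tool, called after "Emit:" in YAML: its name, and indented under it one key for each argument. arm_command: Moves the arm, as the interface text tells. Its arguments: {"type":"object","properties":{"plan":{"type":"array","items":{"type":"object","properties":{"dp":{"type":"array","items":{"type":"number"}},"spin":{"type":"number"}}}},"grip":{"type":"number"},"newtons":{"type":"number"}},"required":["plan"]}

```bash
mkdir -p pics
cat > h.py <<'E'
import numpy as np, cv2
from workcell import manip, viewer, finder
from scipy.spatial.transform import Rotation as Ro
def cam(name):
    p=viewer.camera_params(name); f=210/np.tan(np.radians(p["vertical_fov"])/2)
    K=np.array([[f,0,p["cx"]],[0,f,p["cy"]],[0,0,1.]]); D=np.array([p["k1"],0,0,0,0.])
    if "R" in p: R,t=np.array(p["R"]),np.array(p["t"])
    else:
        o=manip.get_obs(); T=np.eye(4); T[:3,:3]=Ro.from_quat(o["ee_rot"]).as_matrix(); T[:3,3]=o["position"]
        M=np.linalg.inv(T@np.array(p["T_tool_cam"])); R,t=M[:3,:3],M[:3,3]
    return K,D,R,t
def undist(K,D,uv):
    # forward model: slope*(1+k1 r^2)
    return cv2.undistortPointsIter(np.array(uv,float).reshape(-1,1,2),K,D,None,None,(3,100,1e-10)).reshape(-1,2)
def px2w(c,uv,z):
    K,D,R,t=c; s=undist(K,D,uv); d=np.c_[s,np.ones(len(s))]@R; o=-R.T@t
    return o+d*((z-o[2])/d[:,2])[:,None]
def w2px(c,X):
    K,D,R,t=c; return cv2.projectPoints(np.array(X,float).reshape(-1,1,3),cv2.Rodrigues(R)[0],t,K,D)[0].reshape(-1,2)
E
python3 - <<'E'
from h import *
o=manip.get_obs(); print({k:np.round(v,3) for k,v in o.items()})
for n in("top","wrist"):
    c=cam(n); im=viewer.camera(n); cv2.imwrite(f"pics/{n}0.png",im)
    print(n,np.round(-c[2].T@c[3],3),c[0][0,0],c[1][0])
c=cam("top")
for th in "chisel screwdriver spanner snapped_chisel chisel_tray screwdriver_tray spanner_tray scrap_pan".split():
    for r in finder.find_in("top",th): print(th,round(r["score"],2),np.round(r["position"],3),w2px(c,r["position"])[0].round())
p=viewer.camera_params("wrist");print(p["T_tool_cam"])
E
```

```text
{'clock': np.float64(0.0), 'joint_pos': array([-1.135,  0.333, -0.065,  1.461,  0.022,  1.35 , -0.088]), 'joint_velocities': array([ 0.   , -0.002, -0.001, -0.001, -0.001, -0.001, -0.   ]), 'tau': array([ 0.0000e+00, -6.2546e+01,  4.9000e-02, -3.9160e+01,  1.6000e-02,
        1.0000e-02, -0.0000e+00]), 'position': array([0.277, 0.56 , 0.404]), 'ee_rot': array([ 0.227,  0.974, -0.001, -0.   ]), 'ft_force': array([-0.824, -0.584, -1.034]), 'torque': array([-0.02 , -0.061, -0.061]), 'grasp_force': np.float64(0.0), 'grip_width': np.float64(1.001)}
top [ 0.353 -0.03   1.203] 405.8199305502903 0.030214378378660155
wrist [0.213 0.591 0.372] 358.0787363084299 -0.0826619828754759
chisel 0.76 [ 0.454 -0.052  0.022] [299. 231.]
screwdriver 0.54 [0.523 0.15  0.02 ] [230. 209.]
spanner 0.81 [ 0.517 -0.157  0.013] [334. 210.]
snapped_chisel 0.95 [0.282 0.491 0.02 ] [109. 294.]
snapped_chisel 0.79 [0.492 0.057 0.021] [262. 219.]
snapped_chisel 0.58 [0.765 0.294 0.029] [182. 129.]
chisel_tray 0.59 [ 0.463 -0.355  0.006] [402. 227.]
screwdriver_tray 0.8 [0.477 0.364 0.008] [158. 225.]
spanner_tray 0.9 [ 0.68  -0.135  0.006] [325. 157.]
spanner_tray 0.81 [ 0.626 -0.564  0.007] [469. 172.]
scrap_pan 0.91 [0.665 0.114 0.004] [243. 163.]
[[ 2.00344770e-04 -9.60031406e-01 -2.79892229e-01  7.01873023e-02]
 [ 9.99999878e-01  6.59172590e-05  4.89696004e-04 -7.74227155e-04]
 [-4.51673815e-04 -2.79892293e-01  9.60031302e-01  3.14969602e-02]
 [ 0.00000000e+00  0.00000000e+00  0.00000000e+00  1.00000000e+00]]
```

View pics/top0.png

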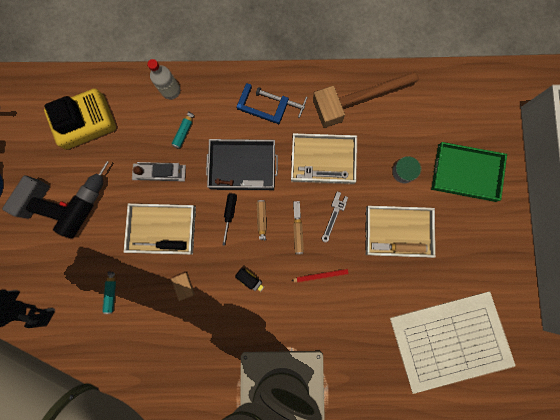

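Run:
```python
import cv2
im=cv2.imread("pics/top0.png")[120:270,115:445]
cv2.imwrite("pics/crop0.png",cv2.resize(im,None,fx=2.4,fy=2.4,interpolation=cv2.INTER_CUBIC))
```

```text
(no output)
```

View pics/crop0.png

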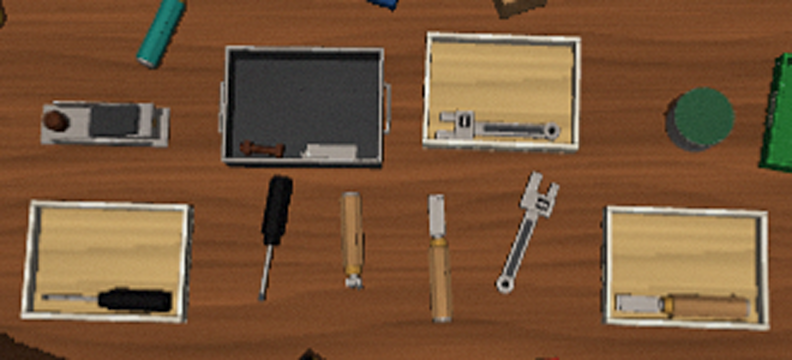

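The crop confirms the choices, in top-picture pixels:
- **Snapped chisel:** three candidates at (262,219), (109,294) and (182,129). The first is pale wood with a jagged stub, so it is the one meant. The other two are turquoise.
- **Spanner tray:** the white one at (325,157). The green one at (469,172) is the look-alike.
- **Other tools:** whole chisel (298,228), screwdriver (230,209), spanner (334,215).

Run:
```python
from h import *
c=cam("top")
def P(l,z): return px2w(c,[(115+x/2.4,120+y/2.4) for x,y in l],z)
for n,a,b,z in [("screwdriver",(280,177),(262,299),.013),("snapped",(350,193),(354,288),.015),("chisel",(441,321),(435,195),.013),("spanner",(505,291),(548,176),.008)]:
    w=P([a,b],z); d=w[1]-w[0]; print(n,"mid",w.mean(0).round(3),"len",np.linalg.norm(d).round(3),"yaw",np.arctan2(d[1],d[0]).round(3))
for n,l,z in [("ct",[(607,206),(769,212),(767,328),(602,323)],.03),("sdt",[(31,201),(190,205),(186,322),(22,317)],.03),("spt",[(426,33),(580,37),(578,150),(422,146)],.03),("pan",[(226,47),(384,47),(384,166),(221,164)],.047)]:
    w=P(l,z); d=(w[0]-w[1])+(w[3]-w[2]); print(n,w.mean(0).round(3),"ytilt",np.arctan2(-d[0],d[1]).round(3), np.linalg.norm(w[0]-w[1]).round(3),np.linalg.norm(w[0]-w[3]).round(3))
o=manip.get_obs(); R=Ro.from_quat(o["ee_rot"]).as_matrix(); print(R.round(3))
```

```text
screwdriver mid [0.493 0.156 0.013] len 0.152 yaw 3.008
snapped mid [0.488 0.057 0.015] len 0.117 yaw -3.1
chisel mid [ 0.466 -0.049  0.013] len 0.155 yaw 0.035
spanner mid [ 0.496 -0.159  0.008] len 0.153 yaw -0.379
ct [ 0.45  -0.346  0.03 ] ytilt -0.043 0.195 0.141
sdt [0.465 0.351 0.03 ] ytilt -0.039 0.193 0.14
spt [ 0.67  -0.129  0.03 ] ytilt -0.039 0.192 0.144
pan [0.65  0.113 0.047] ytilt -0.017 0.194 0.146
[[-0.897  0.443  0.   ]
 [ 0.443  0.897  0.   ]
 [ 0.     0.    -1.   ]]
```

```bash
cat >> h.py <<'E'
def pose():
    o=manip.get_obs(); x=Ro.from_quat(o["ee_rot"]).as_matrix()[:,0]
    return np.array(o["position"]),np.arctan2(x[1],x[0]),o
def plan(*wps,step=44.,start=None):
    """wps: (x,y,z,a): prints rows in tool axes (mm, rad)"""
    p,a,o=pose()
    print("t",round(float(o["clock"]),2),"at",p.round(4),"a",round(a,3),"j",np.round(o["joint_pos"],2),"w",round(float(o["grip_width"]),3),"gf",round(float(o["grasp_force"]),1),"F",np.round(o["ft_force"],1))
    if start is not None: p,a=np.array(start[:3]),start[3]
    for w in wps:
        q=np.array(w[:3]); b=w[3]; s=-((b-a+np.pi)%(2*np.pi)-np.pi) if abs(b-a)>np.pi else -(b-a)
        n=max(1,int(np.ceil(max(np.linalg.norm(q-p)*1000/step,abs(s)/.14)))); ss=round(s/n,3); out=[]
        for i in range(n):
            d=(q-p)/(n-i)*1000; X=np.array([np.cos(a),np.sin(a),0]);Y=np.array([np.sin(a),-np.cos(a),0])
            r=np.array([round(d@X),round(d@Y),round(-d[2])]); out.append(r)
            p=p+(r[0]*X+r[1]*Y-np.array([0,0,r[2]]))/1000; a-=ss
        print("wp",w,"spin/row",ss)
        for i in range(0,n,5): print("  ",[r.tolist() for r in out[i:i+5]])
E
python3 - <<'E'
from h import *
plan((0.523,0.152,0.34,3.008))
E
```

```text
t 0.5 at [0.2768 0.5604 0.4047] a 2.683 j [-1.13  0.33 -0.06  1.46  0.02  1.35 -0.09] w 0.997 gf 0.0 F [ 0.2 -0.4 -0. ]
wp (0.523, 0.152, 0.34, 3.008) spin/row -0.03
   [[-37, -23, 6], [-36, -24, 6], [-35, -26, 6], [-34, -27, 6], [-33, -28, 6]]
   [[-33, -28, 6], [-32, -30, 6], [-31, -30, 6], [-30, -31, 6], [-29, -32, 5]]
   [[-27, -34, 6]]
```

Emit:
arm_command:
  plan:
    - {"dp": [-37, -23, 6], "spin": -0.03}
    - {"dp": [-36, -24, 6], "spin": -0.03}
    - {"dp": [-35, -26, 6], "spin": -0.03}
    - {"dp": [-34, -27, 6], "spin": -0.03}
    - {"dp": [-33, -28, 6], "spin": -0.03}
  grip: -1
  newtons: 50

```text
clock: 1.0
position: [0.3892, 0.3725, 0.3747]
ee_rot: [0.153, 0.988, 0.0, 0.0]
ft_force: [1.3, 1.1, 0.3]
grip_width: 0.999
grasp_force: 0.0
```

Emit:
arm_command:
  plan:
    - {"dp": [-33, -28, 6], "spin": -0.03}
    - {"dp": [-32, -30, 6], "spin": -0.03}
    - {"dp": [-31, -30, 6], "spin": -0.03}
    - {"dp": [-30, -31, 6], "spin": -0.03}
    - {"dp": [-29, -32, 5], "spin": -0.03}

```text
clock: 1.5
position: [0.5022, 0.1879, 0.3457]
ee_rot: [0.079, 0.997, 0.0, 0.0]
ft_force: [1.1, 0.3, 0.1]
grip_width: 1.002
grasp_force: 0.0
```

Emit:
arm_command:
  plan:
    - {"dp": [-27, -34, 6], "spin": -0.03}
    - {"dp": [0, 0, 0]}
    - {"dp": [0, 0, 0]}

```text
invalid input at $.plan[1]: expected keys dp, spin
```

```bash
cat > look.py <<'E'
import sys
from h import *
# usage: name, things...; overlays a grid of tool-frame axis at grasp
p,a,o=pose(); c=cam("wrist"); im=viewer.camera("wrist"); 
for th in sys.argv[2:]:
    for r in finder.find_in("wrist",th): print(th,round(r["score"],2),np.round(r["position"],3),w2px(c,r["position"])[0].round())
cv2.imwrite(f"pics/{sys.argv[1]}.png",im); np.savez(f"pics/{sys.argv[1]}.npz",*c)
plan()
E
python3 look.py w1 screwdriver snapped_chisel
```

```text
screwdriver 0.93 [0.517 0.153 0.022] [241. 215.]
snapped_chisel 0.73 [0.489 0.061 0.027] [126. 201.]
t 1.65 at [0.5028 0.1866 0.3455] a 2.977 j [-0.61  0.18  0.18  1.79 -0.03  1.18  0.99] w 0.998 gf 0.0 F [-0.4  0.7 -1. ]
```

View pics/w1.png

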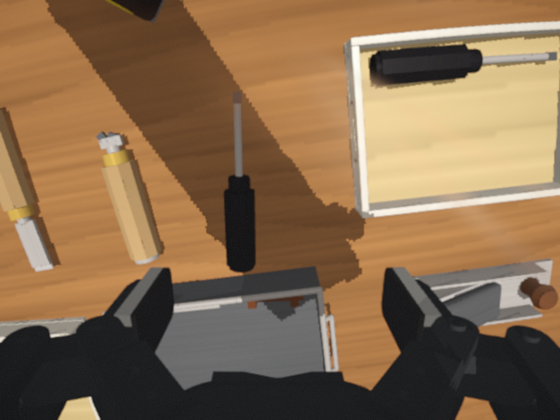

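The picture shows the screwdriver with its handle end at (241,268) and tip at (237,95), and the snapped chisel from (147,260) to (109,137). The white screwdriver tray is on the right.

```bash
cat > seg.py <<'E'
from h import *
def segs(name,items):
    d=np.load(f"pics/{name}.npz"); c=[d[k] for k in d.files]
    for n,a,b,z,g in items:
        w=px2w(c,[a,b],z); v=w[1]-w[0]; L=np.linalg.norm(v); print(n,"mid",w.mean(0).round(4),"len",L.round(3),"yaw",np.arctan2(v[1],v[0]).round(3),"grip",(w.mean(0)+v/L*g).round(4)[:2])
E
python3 - <<'E'
from seg import *
segs("w1",[("sd",(241,268),(237,95),.013,-.03),("snap",(147,260),(109,137),.013,-.01)])
plan((0.523,0.152,0.23,3.008),(0.523,0.152,0.178,3.008))
E
```

```text
sd mid [0.4952 0.1548 0.013 ] len 0.153 yaw 2.978 grip [0.5248 0.15  ]
snap mid [0.4922 0.0556 0.013 ] len 0.115 yaw -3.11 grip [0.5021 0.0559]
t 1.65 at [0.5028 0.1866 0.3455] a 2.977 j [-0.61  0.18  0.18  1.79 -0.03  1.18  0.99] w 0.998 gf 0.0 F [-0.4  0.7 -1. ]
wp (0.523, 0.152, 0.23, 3.008) spin/row -0.01
   [[-9, -10, 39], [-8, -10, 38], [-8, -11, 39]]
wp (0.523, 0.152, 0.178, 3.008) spin/row -0.0
   [[0, 0, 26], [0, 0, 26]]
```

Emit:
arm_command:
  plan:
    - {"dp": [-9, -11, 39], "spin": 0}
    - {"dp": [-8, -11, 38], "spin": 0}
    - {"dp": [-8, -12, 39], "spin": 0}
    - {"dp": [0, 0, 26], "spin": 0}
    - {"dp": [0, 0, 24], "spin": 0}

```text
clock: 2.15
position: [0.5204, 0.1529, 0.1783]
ee_rot: [0.079, 0.997, 0.0, -0.0]
ft_force: [-0.2, 0.2, -0.1]
grip_width: 0.997
grasp_force: 0.0
```

Emit:
arm_command:
  plan:
    - {"dp": [0, 0, 0], "spin": 0}
    - {"dp": [0, 0, 0], "spin": 0}
    - {"dp": [0, 0, 0], "spin": 0}
    - {"dp": [0, 0, 0], "spin": 0}
    - {"dp": [0, 0, 0], "spin": 0}
  grip: 1

```text
clock: 2.65
position: [0.5215, 0.1524, 0.1813]
ee_rot: [0.079, 0.997, 0.001, 0.001]
ft_force: [-2.3, 0.1, 6.8]
grip_width: 0.287
grasp_force: 49.0
```

Emit:
arm_command:
  plan:
    - {"dp": [0, 0, 0], "spin": 0}
    - {"dp": [0, 0, 0], "spin": 0}

```text
clock: 2.85
position: [0.5215, 0.1524, 0.1813]
ee_rot: [0.079, 0.997, 0.001, 0.001]
ft_force: [-1.2, -0.3, 5.7]
grip_width: 0.287
grasp_force: 49.0
```

Run:
```python
from h import *
d=np.load("pics/w1.npz"); c=[d[k] for k in d.files]
print(px2w(c,[(348,42),(363,215)],.03).round(4))
def tr(C,yaw,x,y): return np.array(C)+[x*np.cos(yaw)-y*np.sin(yaw),x*np.sin(yaw)+y*np.cos(yaw)]
C=np.array([.465,.351]); print(tr(C,-.039,-.071,-.096),tr(C,-.039,.071,-.096))
plan((.5215,.1524,.24,2.983),(.481,.324,.26,1.532),(.481,.324,.188,1.532))
```

```text
[[0.3955 0.2573 0.03  ]
 [0.5312 0.2551 0.03  ]]
[0.39031094 0.2578413 ] [0.53220296 0.2523047 ]
t 2.85 at [0.5215 0.1524 0.1813] a 2.983 j [-0.53  0.39  0.19  1.9  -0.1   0.85  1.12] w 0.287 gf 49.0 F [-1.2 -0.3  5.7]
wp (0.5215, 0.1524, 0.24, 2.983) spin/row -0.0
   [[0, 0, -29], [0, 0, -30]]
wp (0.481, 0.324, 0.26, 1.532) spin/row 0.132
   [[6, 15, -2], [8, 14, -2], [10, 13, -2], [11, 11, -2], [13, 10, -2]]
   [[14, 8, -2], [15, 6, -2], [15, 4, -1], [16, 2, -2], [16, 0, -1]]
   [[16, -2, -2]]
wp (0.481, 0.324, 0.188, 1.532) spin/row -0.001
   [[0, 0, 36], [-1, 0, 36]]
```

Tray corners from the wrist view agree within a few mm. I'll carry the screwdriver over and check the pose before lowering.

Emit:
arm_command:
  plan:
    - {"dp": [0, 0, -29], "spin": 0}
    - {"dp": [0, 0, -30], "spin": 0}
    - {"dp": [6, 15, -2], "spin": 0.132}
    - {"dp": [8, 14, -2], "spin": 0.132}
    - {"dp": [10, 13, -2], "spin": 0.132}

```text
clock: 3.35
position: [0.5099, 0.2, 0.2459]
ee_rot: [0.277, 0.961, 0.001, 0.001]
ft_force: [0.4, 0.8, -1.7]
grip_width: 0.287
grasp_force: 49.8
```

Emit:
arm_command:
  plan:
    - {"dp": [11, 11, -2], "spin": 0.132}
    - {"dp": [13, 10, -2], "spin": 0.132}
    - {"dp": [14, 8, -2], "spin": 0.132}
    - {"dp": [15, 6, -2], "spin": 0.132}
    - {"dp": [15, 4, -1], "spin": 0.132}

```text
clock: 3.85
position: [0.4915, 0.2779, 0.2547]
ee_rot: [0.573, 0.82, 0.001, 0.0]
ft_force: [-0.4, 0.4, -0.1]
grip_width: 0.286
grasp_force: 49.8
```

Emit:
arm_command:
  plan:
    - {"dp": [16, 2, -2], "spin": 0.132}
    - {"dp": [16, 0, -1], "spin": 0.132}
    - {"dp": [16, -2, -2], "spin": 0.132}
    - {"dp": [0, 0, 0], "spin": 0}
    - {"dp": [0, 0, 0], "spin": 0}

```text
clock: 4.35
position: [0.4809, 0.3238, 0.2591]
ee_rot: [0.72, 0.694, 0.0, 0.0]
ft_force: [0.6, -0.6, -1.1]
grip_width: 0.288
grasp_force: 49.8
```

```bash
python3 look.py w2 screwdriver; python3 -c "
from h import *
plan((.481,.324,.2,1.532),(.481,.324,.187,1.532))"
```

```text
screwdriver 0.96 [0.482 0.338 0.098] [277. 253.]
t 4.45 at [0.4813 0.3229 0.2589] a 1.533 j [-0.96  0.37  0.35  1.77 -0.14  1.03 -0.59] w 0.286 gf 49.8 F [ 0.1  0.4 -0.2]
t 4.45 at [0.4813 0.3229 0.2589] a 1.533 j [-0.96  0.37  0.35  1.77 -0.14  1.03 -0.59] w 0.286 gf 49.8 F [ 0.1  0.4 -0.2]
wp (0.481, 0.324, 0.2, 1.532) spin/row 0.0
   [[1, 0, 29], [0, 0, 30]]
wp (0.481, 0.324, 0.187, 1.532) spin/row 0.001
   [[0, 0, 13]]
```

View pics/w2.png

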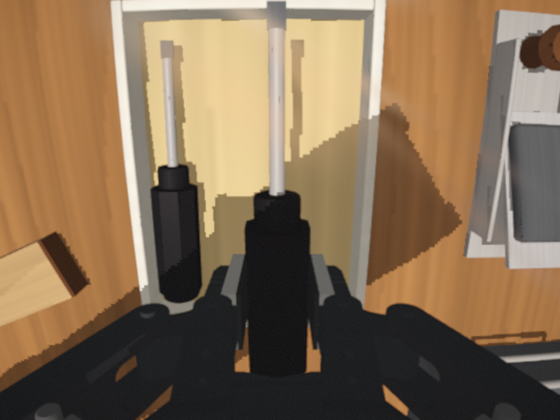

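The screwdriver hangs straight, parallel to the one already in the tray, with its tip at about (277,5). I'll check its clearance to the far wall.

Run:
```python
from h import *
d=np.load("pics/w2.npz"); c=[d[k] for k in d.files]
print(px2w(c,[(277,5)],.091).round(4),px2w(c,[(120,4),(250,13),(380,2),(145,280),(363,280)],.03).round(4))
```

```text
[[0.4851 0.4281 0.091 ]] [[0.4052 0.4485 0.03  ]
 [0.4718 0.4401 0.03  ]
 [0.5381 0.4438 0.03  ]
 [0.3985 0.2932 0.03  ]
 [0.5332 0.2887 0.03  ]]
```

Emit:
arm_command:
  plan:
    - {"dp": [-2, 0, 29], "spin": 0}
    - {"dp": [0, 0, 30], "spin": 0}
    - {"dp": [0, 0, 12], "spin": 0}
    - {"dp": [0, 0, 0], "spin": 0}
    - {"dp": [0, 0, 0], "spin": 0}

```text
clock: 4.95
position: [0.4813, 0.3215, 0.1881]
ee_rot: [0.721, 0.693, 0.0, 0.0]
ft_force: [0.5, 0.5, -0.8]
grip_width: 0.288
grasp_force: 52.3
```

Emit:
arm_command:
  plan:
    - {"dp": [0, 0, 0], "spin": 0}
    - {"dp": [0, 0, 0], "spin": 0}
    - {"dp": [0, 0, 0], "spin": 0}
    - {"dp": [0, 0, 0], "spin": 0}
  grip: -0.1

```text
clock: 5.35
position: [0.4808, 0.3221, 0.1879]
ee_rot: [0.721, 0.693, 0.0, -0.0]
ft_force: [-0.6, 0.4, 0.7]
grip_width: 0.545
grasp_force: 0.0
```

Emit:
arm_command:
  plan:
    - {"dp": [0, 0, -20], "spin": 0}
    - {"dp": [0, 0, -40], "spin": 0}
    - {"dp": [0, 0, -40], "spin": 0}
    - {"dp": [0, 0, -40], "spin": 0}
    - {"dp": [0, 0, 0], "spin": 0}

```text
clock: 5.85
position: [0.4822, 0.3226, 0.3336]
ee_rot: [0.721, 0.693, 0.005, 0.0]
ft_force: [-0.1, -0.2, -0.0]
grip_width: 0.55
grasp_force: 0.0
```

```bash
python3 look.py w3 screwdriver; python3 -c "
from h import *
plan((.5021,.0559,.26,3.173),(.5021,.0559,.18,3.173))"
```

```text
screwdriver 0.98 [0.484 0.327 0.028] [276. 194.]
t 5.95 at [0.4809 0.3222 0.3286] a 1.531 j [-0.98  0.29  0.37  1.7  -0.11  1.17 -0.62] w 0.549 gf 0.0 F [-0.8 -0.9 -1.3]
t 5.95 at [0.4809 0.3222 0.3286] a 1.531 j [-0.98  0.29  0.37  1.7  -0.11  1.17 -0.62] w 0.549 gf 0.0 F [-0.8 -0.9 -1.3]
wp (0.5021, 0.0559, 0.26, 3.173) spin/row -0.137
   [[-22, 3, 6], [-22, 0, 6], [-22, -4, 6], [-21, -6, 6], [-20, -9, 6]]
   [[-19, -12, 6], [-17, -15, 5], [-15, -17, 6], [-12, -18, 5], [-10, -20, 6]]
   [[-7, -21, 5], [-4, -23, 6]]
wp (0.5021, 0.0559, 0.18, 3.173) spin/row 0.001
   [[0, 0, 40], [0, 0, 40]]
```

View pics/w3.png

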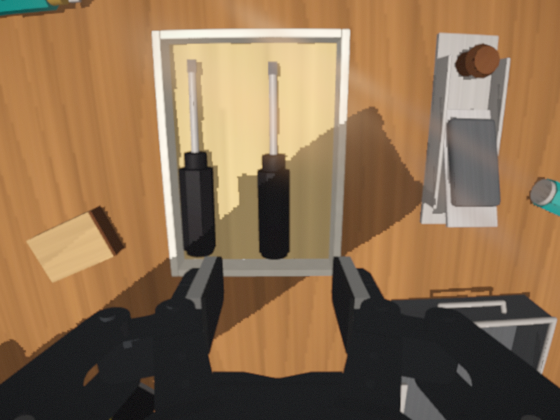

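The screwdriver lies flat in its tray at (273,160), beside the first one. Next is the snapped chisel.

Emit:
arm_command:
  plan:
    - {"dp": [-22, 3, 6], "spin": -0.137}
    - {"dp": [-22, 0, 6], "spin": -0.137}
    - {"dp": [-22, -4, 6], "spin": -0.137}
    - {"dp": [-21, -6, 6], "spin": -0.137}
    - {"dp": [-20, -9, 6], "spin": -0.137}
  grip: -1

```text
clock: 6.45
position: [0.4897, 0.2111, 0.296]
ee_rot: [0.444, 0.896, -0.001, -0.001]
ft_force: [0.0, -0.6, -0.6]
grip_width: 1.003
grasp_force: 0.0
```

Emit:
arm_command:
  plan:
    - {"dp": [-19, -12, 6], "spin": -0.137}
    - {"dp": [-17, -15, 5], "spin": -0.137}
    - {"dp": [-15, -17, 6], "spin": -0.137}
    - {"dp": [-12, -18, 5], "spin": -0.137}
    - {"dp": [-10, -20, 6], "spin": -0.137}

```text
clock: 6.95
position: [0.4979, 0.0997, 0.2682]
ee_rot: [0.117, 0.993, -0.0, -0.001]
ft_force: [-0.5, -0.2, 0.2]
grip_width: 1.001
grasp_force: 0.0
```

Emit:
arm_command:
  plan:
    - {"dp": [-7, -21, 5], "spin": -0.137}
    - {"dp": [-4, -23, 6], "spin": -0.137}
    - {"dp": [0, 0, 0], "spin": 0}
    - {"dp": [0, 0, 0], "spin": 0}

```text
clock: 7.35
position: [0.5014, 0.055, 0.2576]
ee_rot: [-0.015, 1.0, -0.0, -0.001]
ft_force: [-0.2, -0.0, 0.6]
grip_width: 0.998
grasp_force: 0.0
```

```bash
python3 look.py w4 snapped_chisel; python3 -c "
from h import *
plan((.5021,.0559,.18,3.173))"
```

```text
snapped_chisel 0.65 [0.488 0.054 0.024] [278. 207.]
t 7.45 at [0.5016 0.0562 0.2582] a -3.109 j [-0.5   0.21  0.33  1.96 -0.08  0.99  1.47] w 0.998 gf 0.0 F [-0.5  0.3  1.2]
t 7.45 at [0.5016 0.0562 0.2582] a -3.109 j [-0.5   0.21  0.33  1.96 -0.08  0.99  1.47] w 0.998 gf 0.0 F [-0.5  0.3  1.2]
wp (0.5021, 0.0559, 0.18, 3.173) spin/row 0.001
   [[0, 0, 39], [0, 0, 39]]
```

View pics/w4.png

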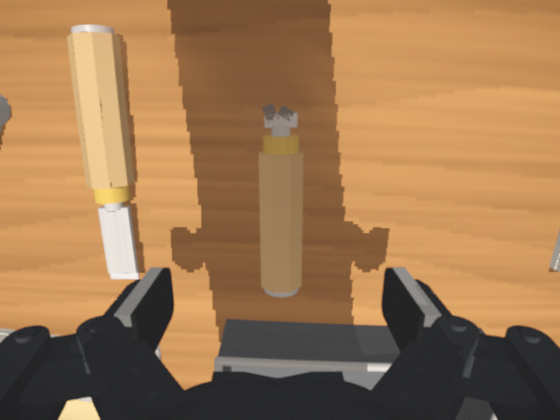

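The picture shows the snapped chisel centred at (281,205): pale wood, brass ferrule, jagged stub at (281,115). The fingers straddle it evenly. The whole chisel runs from (93,30) to (123,276). Now I'll grasp.

Emit:
arm_command:
  plan:
    - {"dp": [0, 0, 39], "spin": 0}
    - {"dp": [0, 0, 39], "spin": 0}
    - {"dp": [0, 0, 0], "spin": 0}

```text
clock: 7.75
position: [0.4995, 0.0561, 0.1767]
ee_rot: [-0.017, 1.0, -0.001, -0.004]
ft_force: [-0.9, 0.5, 0.9]
grip_width: 0.997
grasp_force: 0.0
```

Emit:
arm_command:
  plan:
    - {"dp": [0, 0, 0], "spin": 0}
    - {"dp": [0, 0, 0], "spin": 0}
    - {"dp": [0, 0, 0], "spin": 0}
    - {"dp": [0, 0, 0], "spin": 0}
    - {"dp": [0, 0, 0], "spin": 0}
  grip: 1

```text
clock: 8.25
position: [0.5024, 0.0555, 0.1821]
ee_rot: [-0.017, 1.0, 0.0, 0.001]
ft_force: [-1.7, 0.1, 8.4]
grip_width: 0.289
grasp_force: 48.8
```

Run:
```python
from seg import *
segs("w4",[("chisel",(93,30),(123,276),.013,-.015)])
plan((.5016,.0562,.24,-3.109+2*np.pi),(.664,.103,.26,1.554),(.664,.103,.184,1.554),start=(*pose()[0],pose()[1]%(2*np.pi)))
```

```text
chisel mid [ 0.4666 -0.0508  0.013 ] len 0.152 yaw 0.036 grip [ 0.4516 -0.0514]
t 8.25 at [0.5024 0.0555 0.1821] a -3.109 j [-0.47  0.33  0.31  2.01 -0.14  0.82  1.52] w 0.289 gf 48.8 F [-1.7  0.1  8.4]
wp (0.5016, 0.0562, 0.24, 3.1741853071795862) spin/row 0.0
   [[0, 0, -29], [1, 1, -29]]
wp (0.664, 0.103, 0.26, 1.554) spin/row 0.135
   [[-14, 3, -2], [-13, 5, -2], [-12, 7, -2], [-11, 9, -2], [-10, 10, -1]]
   [[-9, 11, -2], [-7, 12, -1], [-5, 13, -2], [-3, 14, -1], [-2, 14, -2]]
   [[1, 14, -1], [2, 14, -2]]
wp (0.664, 0.103, 0.184, 1.554) spin/row 0.0
   [[0, 0, 38], [0, 0, 38]]
```

Emit:
arm_command:
  plan:
    - {"dp": [0, 0, -29], "spin": 0}
    - {"dp": [0, 0, -30], "spin": 0}
    - {"dp": [-14, 3, -2], "spin": 0.135}
    - {"dp": [-13, 5, -2], "spin": 0.135}
    - {"dp": [-12, 7, -2], "spin": 0.135}

```text
clock: 8.75
position: [0.543, 0.0665, 0.2466]
ee_rot: [0.188, 0.982, 0.0, 0.0]
ft_force: [-0.1, -0.1, -1.3]
grip_width: 0.286
grasp_force: 50.1
```

Emit:
arm_command:
  plan:
    - {"dp": [-11, 9, -2], "spin": 0.135}
    - {"dp": [-10, 10, -1], "spin": 0.135}
    - {"dp": [-9, 11, -2], "spin": 0.135}
    - {"dp": [-7, 12, -1], "spin": 0.135}
    - {"dp": [-5, 13, -2], "spin": 0.135}

```text
clock: 9.25
position: [0.6106, 0.0859, 0.2541]
ee_rot: [0.502, 0.865, 0.0, 0.0]
ft_force: [0.1, -0.3, -1.7]
grip_width: 0.289
grasp_force: 50.2
```

Emit:
arm_command:
  plan:
    - {"dp": [-3, 14, -1], "spin": 0.135}
    - {"dp": [-2, 14, -2], "spin": 0.135}
    - {"dp": [1, 14, -1], "spin": 0.135}
    - {"dp": [2, 14, -2], "spin": 0.135}
    - {"dp": [0, 0, 0], "spin": 0}

```text
clock: 9.75
position: [0.6653, 0.1027, 0.26]
ee_rot: [0.713, 0.701, 0.0, 0.0]
ft_force: [-0.7, 0.3, -1.1]
grip_width: 0.288
grasp_force: 50.2
```

```bash
python3 look.py w5 snapped_chisel; python3 -c "
from h import *
plan((.664,.103,.185,1.554))"
```

```text
snapped_chisel 0.57 [0.667 0.126 0.103] [278. 234.]
t 9.85 at [0.6641 0.1017 0.2596] a 1.558 j [-0.64  0.6   0.59  1.51 -0.35  1.14  0.01] w 0.289 gf 50.2 F [ 0.2  0.5 -1.8]
t 9.85 at [0.6641 0.1017 0.2596] a 1.558 j [-0.64  0.6   0.59  1.51 -0.35  1.14  0.01] w 0.289 gf 50.2 F [ 0.2  0.5 -1.8]
wp (0.664, 0.103, 0.185, 1.554) spin/row 0.002
   [[1, 0, 37], [0, 0, 38]]
```

View pics/w5.png

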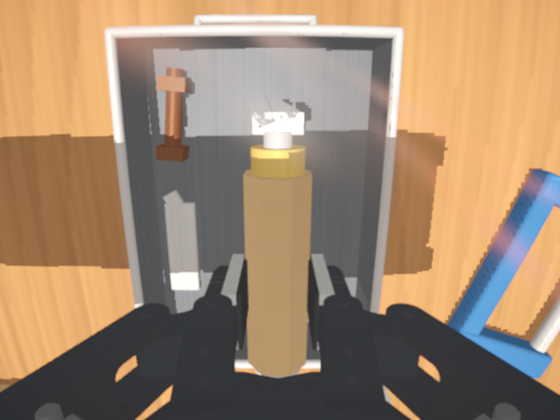

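The snapped chisel is over the empty part of the pan at (278,240), clear of the bolt and the broken blade on the left. Lowering and releasing.

Emit:
arm_command:
  plan:
    - {"dp": [1, 0, 37], "spin": 0}
    - {"dp": [0, 0, 35], "spin": 0}
    - {"dp": [0, 0, 0], "spin": 0}
    - {"dp": [0, 0, 0], "spin": 0}

```text
clock: 10.25
position: [0.6639, 0.1024, 0.1879]
ee_rot: [0.712, 0.702, -0.0, -0.0]
ft_force: [0.5, 0.0, -0.2]
grip_width: 0.287
grasp_force: 54.6
```

Emit:
arm_command:
  plan:
    - {"dp": [0, 0, 0], "spin": 0}
    - {"dp": [0, 0, 0], "spin": 0}
    - {"dp": [0, 0, 0], "spin": 0}
    - {"dp": [0, 0, 0], "spin": 0}
  grip: -0.1

```text
clock: 10.65
position: [0.6645, 0.1029, 0.1882]
ee_rot: [0.713, 0.702, 0.0, 0.0]
ft_force: [1.2, -0.5, 0.3]
grip_width: 0.55
grasp_force: 0.0
```

Emit:
arm_command:
  plan:
    - {"dp": [0, 0, -20], "spin": 0}
    - {"dp": [0, 0, -40], "spin": 0}
    - {"dp": [0, 0, -20], "spin": 0}
    - {"dp": [0, 0, 0], "spin": 0}

```text
clock: 11.05
position: [0.6655, 0.1026, 0.2716]
ee_rot: [0.713, 0.701, 0.003, 0.001]
ft_force: [0.8, -0.1, -0.6]
grip_width: 0.552
grasp_force: 0.0
```

```bash
python3 look.py w6 snapped_chisel; python3 -c "
from h import *
plan((.4516,-.0514,.265,.036),(.4516,-.0514,.18,.036))"
```

```text
snapped_chisel 0.83 [0.665 0.117 0.03 ] [273. 201.]
t 11.15 at [0.6644 0.1029 0.2678] a 1.555 j [-0.64  0.59  0.59  1.5  -0.35  1.15  0.  ] w 0.55 gf 0.0 F [ 0.7  0.1 -0.2]
t 11.15 at [0.6644 0.1029 0.2678] a 1.555 j [-0.64  0.59  0.59  1.5  -0.35  1.15  0.  ] w 0.55 gf 0.0 F [ 0.7  0.1 -0.2]
wp (0.4516, -0.0514, 0.265, 0.036) spin/row 0.138
   [[-14, -19, 0], [-17, -17, 0], [-19, -14, 0], [-21, -12, 0], [-22, -9, 0]]
   [[-23, -6, 0], [-24, -2, 1], [-24, 1, 0], [-24, 4, 1], [-23, 7, 0]]
   [[-21, 11, 1]]
wp (0.4516, -0.0514, 0.18, 0.036) spin/row 0.001
   [[0, 0, 42], [0, 0, 43]]
```

Emit:
arm_command:
  plan:
    - {"dp": [-14, -19, 0], "spin": 0.138}
    - {"dp": [-17, -17, 0], "spin": 0.138}
    - {"dp": [-19, -14, 0], "spin": 0.138}
    - {"dp": [-21, -12, 0], "spin": 0.138}
    - {"dp": [-22, -9, 0], "spin": 0.138}
  grip: -1

```text
clock: 11.65
position: [0.5665, 0.0324, 0.2663]
ee_rot: [0.909, 0.416, -0.001, -0.0]
ft_force: [1.4, -0.9, 0.2]
grip_width: 1.0
grasp_force: 0.0
```

Emit:
arm_command:
  plan:
    - {"dp": [-23, -6, 0], "spin": 0.138}
    - {"dp": [-24, -2, 1], "spin": 0.138}
    - {"dp": [-24, 1, 0], "spin": 0.138}
    - {"dp": [-24, 4, 1], "spin": 0.138}
    - {"dp": [-23, 7, 0], "spin": 0.138}

```text
clock: 12.15
position: [0.4687, -0.0375, 0.2645]
ee_rot: [0.996, 0.085, -0.001, 0.0]
ft_force: [0.8, 0.1, 0.9]
grip_width: 1.001
grasp_force: 0.0
```

Emit:
arm_command:
  plan:
    - {"dp": [-21, 11, 1], "spin": 0.138}
    - {"dp": [0, 0, 0], "spin": 0}
    - {"dp": [0, 0, 0], "spin": 0}

```text
clock: 12.45
position: [0.4511, -0.0512, 0.2643]
ee_rot: [1.0, 0.019, -0.0, -0.0]
ft_force: [-0.2, 0.6, 1.1]
grip_width: 1.003
grasp_force: 0.0
```

```bash
python3 look.py w7 chisel; python3 -c "
from h import *
plan((.4516,-.0514,.18,.036))"
```

```text
chisel 0.92 [ 0.471 -0.047  0.024] [271. 193.]
t 12.55 at [ 0.4517 -0.0509  0.2645] a 0.04 j [-1.04  0.15  1.14  2.1  -0.16  0.99 -1.35] w 0.998 gf 0.0 F [0.5 0.3 0.4]
t 12.55 at [ 0.4517 -0.0509  0.2645] a 0.04 j [-1.04  0.15  1.14  2.1  -0.16  0.99 -1.35] w 0.998 gf 0.0 F [0.5 0.3 0.4]
wp (0.4516, -0.0514, 0.18, 0.036) spin/row 0.002
   [[0, 0, 42], [0, 1, 43]]
```

View pics/w7.png

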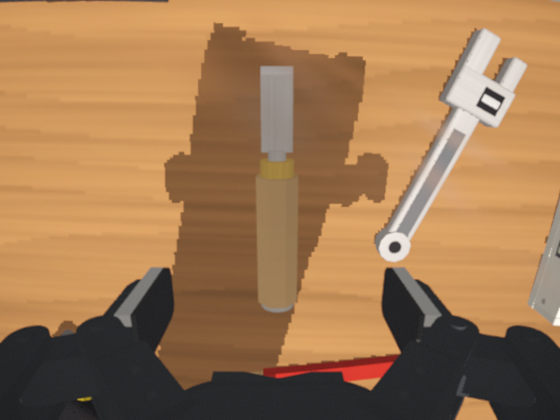

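The whole chisel is centred at (277,190) with its edge up at (277,70) and its handle between the fingers. The spanner runs from its end at (395,246) to the jaws at (500,50).

Emit:
arm_command:
  plan:
    - {"dp": [0, 0, 42], "spin": 0}
    - {"dp": [0, 1, 41], "spin": 0}
    - {"dp": [0, 0, 0], "spin": 0}

```text
clock: 12.85
position: [0.4495, -0.0526, 0.1776]
ee_rot: [1.0, 0.019, -0.004, 0.002]
ft_force: [-0.1, -0.6, 0.5]
grip_width: 0.998
grasp_force: 0.0
```

Emit:
arm_command:
  plan:
    - {"dp": [0, 0, 0], "spin": 0}
    - {"dp": [0, 0, 0], "spin": 0}
    - {"dp": [0, 0, 0], "spin": 0}
    - {"dp": [0, 0, 0], "spin": 0}
    - {"dp": [0, 0, 0], "spin": 0}
  grip: 1

```text
clock: 13.35
position: [0.4521, -0.0523, 0.183]
ee_rot: [1.0, 0.019, 0.001, -0.001]
ft_force: [-2.6, 1.9, 13.2]
grip_width: 0.283
grasp_force: 48.4
```

Run:
```python
from seg import *
segs("w7",[("spanner",(395,258),(504,46),.008,.01),("chisel",(278,308),(277,68),.013,-.015)])
def tr(C,yaw,x,y): return np.array(C)+[x*np.cos(yaw)-y*np.sin(yaw),x*np.sin(yaw)+y*np.cos(yaw)]
T=tr((.45,-.346),-.043,.017,-.015); print(T)
plan((.4517,-.0514,.26,.04),(*T,.27,1.528))
```

```text
spanner mid [ 0.495  -0.1598  0.008 ] len 0.149 yaw -0.35 grip [ 0.5044 -0.1632]
chisel mid [ 0.4648 -0.0517  0.013 ] len 0.157 yaw 0.043 grip [ 0.4498 -0.0523]
[ 0.46633948 -0.36171691]
t 13.35 at [ 0.4521 -0.0523  0.183 ] a 0.037 j [-0.86  0.36  0.99  2.15 -0.42  0.83 -1.14] w 0.283 gf 48.4 F [-2.6  1.9 13.2]
wp (0.4517, -0.0514, 0.26, 0.04) spin/row -0.001
   [[0, 0, -38], [0, -1, -39]]
wp (np.float64(0.46633948467062625), np.float64(-0.36171690938761086), 0.27, 1.528) spin/row -0.135
   [[0, 28, -1], [-4, 28, -1], [-7, 27, -1], [-11, 26, -1], [-14, 24, -1]]
   [[-18, 22, -1], [-20, 20, -1], [-23, 17, -1], [-25, 14, -1], [-27, 10, 0]]
   [[-27, 6, -1]]
```

Emit:
arm_command:
  plan:
    - {"dp": [0, 0, -38], "spin": 0}
    - {"dp": [0, 0, -39], "spin": 0}
    - {"dp": [0, 28, -1], "spin": -0.135}
    - {"dp": [-4, 28, -1], "spin": -0.135}
    - {"dp": [-7, 27, -1], "spin": -0.135}

```text
clock: 13.85
position: [0.455, -0.1366, 0.2626]
ee_rot: [0.975, 0.223, 0.001, -0.001]
ft_force: [1.3, 0.2, -1.9]
grip_width: 0.289
grasp_force: 50.9
```

Emit:
arm_command:
  plan:
    - {"dp": [-11, 26, -1], "spin": -0.135}
    - {"dp": [-14, 24, -1], "spin": -0.135}
    - {"dp": [-18, 22, -1], "spin": -0.135}
    - {"dp": [-20, 20, -1], "spin": -0.135}
    - {"dp": [-23, 17, -1], "spin": -0.135}

```text
clock: 14.35
position: [0.4611, -0.2788, 0.2672]
ee_rot: [0.846, 0.532, 0.0, 0.0]
ft_force: [1.3, -0.0, -0.2]
grip_width: 0.284
grasp_force: 50.9
```

Emit:
arm_command:
  plan:
    - {"dp": [-25, 14, -1], "spin": -0.135}
    - {"dp": [-27, 10, 0], "spin": -0.135}
    - {"dp": [-27, 6, -1], "spin": -0.135}
    - {"dp": [0, 0, 0], "spin": 0}
    - {"dp": [0, 0, 0], "spin": 0}

```text
clock: 14.85
position: [0.4644, -0.3633, 0.2691]
ee_rot: [0.725, 0.689, 0.0, 0.0]
ft_force: [-0.1, 0.3, -1.3]
grip_width: 0.286
grasp_force: 50.9
```

```bash
python3 look.py w8 chisel; python3 -c "
from h import *
plan((.466,-.362,.189,1.528))"
```

```text
chisel 0.58 [ 0.47  -0.335  0.107] [286. 217.]
t 14.95 at [ 0.465  -0.3619  0.2688] a 1.522 j [-0.03  0.46  0.78  1.75 -0.36  1.08  0.82] w 0.282 gf 50.9 F [ 0.5 -0.  -1.5]
t 14.95 at [ 0.465  -0.3619  0.2688] a 1.522 j [-0.03  0.46  0.78  1.75 -0.36  1.08  0.82] w 0.282 gf 50.9 F [ 0.5 -0.  -1.5]
wp (0.466, -0.362, 0.189, 1.528) spin/row -0.003
   [[0, 0, 40], [0, 1, 40]]
```

View pics/w8.png

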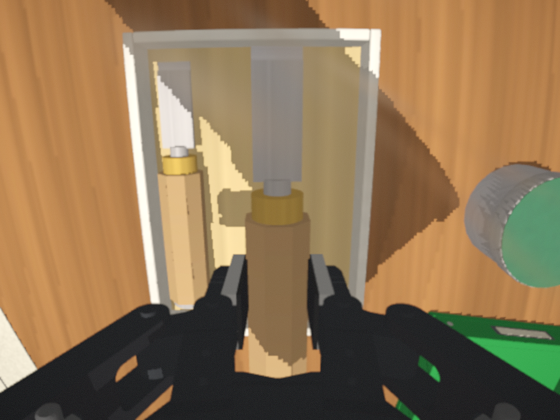

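The chisel hangs level and parallel to the tray's own chisel, with its edge at (276,47) and the tray's far rim at rows 33 to 45. Lowering and releasing.

Emit:
arm_command:
  plan:
    - {"dp": [0, 0, 40], "spin": 0}
    - {"dp": [0, 1, 38], "spin": 0}
    - {"dp": [0, 0, 0], "spin": 0}
    - {"dp": [0, 0, 0], "spin": 0}

```text
clock: 15.35
position: [0.4659, -0.3622, 0.1912]
ee_rot: [0.724, 0.69, -0.0, -0.001]
ft_force: [0.8, -0.4, -1.3]
grip_width: 0.286
grasp_force: 61.0
```

Emit:
arm_command:
  plan:
    - {"dp": [0, 0, 0], "spin": 0}
    - {"dp": [0, 0, 0], "spin": 0}
    - {"dp": [0, 0, 0], "spin": 0}
    - {"dp": [0, 0, 0], "spin": 0}
  grip: -0.1

```text
clock: 15.75
position: [0.4659, -0.363, 0.1914]
ee_rot: [0.724, 0.69, 0.0, 0.0]
ft_force: [-0.4, 0.5, 1.2]
grip_width: 0.549
grasp_force: 0.0
```

Emit:
arm_command:
  plan:
    - {"dp": [0, 0, -20], "spin": 0}
    - {"dp": [0, 0, -40], "spin": 0}
    - {"dp": [0, 0, -30], "spin": 0}
    - {"dp": [0, 0, 0], "spin": 0}

```text
clock: 16.15
position: [0.4664, -0.3642, 0.285]
ee_rot: [0.724, 0.689, 0.001, 0.003]
ft_force: [0.8, -0.4, -0.1]
grip_width: 0.553
grasp_force: 0.0
```

```bash
python3 look.py w9 chisel; python3 -c "
from h import *
plan((.5044,-.162,.265,-.36),(.5044,-.162,.177,-.36))"
```

```text
chisel 0.91 [ 0.47  -0.348  0.026] [279. 190.]
t 16.25 at [ 0.4658 -0.3629  0.2812] a 1.522 j [-0.04  0.45  0.79  1.74 -0.35  1.11  0.81] w 0.552 gf 0.0 F [ 0.1  0.1 -0.4]
t 16.25 at [ 0.4658 -0.3629  0.2812] a 1.522 j [-0.04  0.45  0.79  1.74 -0.35  1.11  0.81] w 0.552 gf 0.0 F [ 0.1  0.1 -0.4]
wp (0.5044, -0.162, 0.265, -0.36) spin/row 0.134
   [[14, 2, 1], [15, 0, 1], [15, -2, 1], [14, -4, 1], [13, -6, 1]]
   [[13, -7, 1], [12, -9, 1], [10, -10, 1], [9, -12, 1], [7, -13, 1]]
   [[5, -13, 2], [3, -14, 1], [2, -15, 2], [0, -14, 1]]
wp (0.5044, -0.162, 0.177, -0.36) spin/row 0.002
   [[0, 0, 29], [0, 0, 30], [0, 0, 29]]
```

View pics/w9.png

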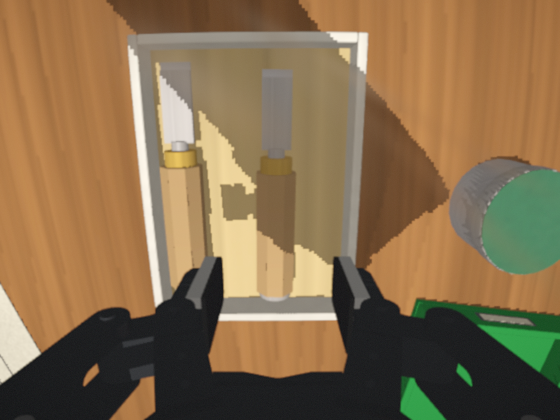

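The chisel lies flat in its tray at (276,180). Last is the spanner. I'll approach it with the tool turned to 2.78 rad, which is the shorter turn.

```bash
python3 -c "
from h import *
plan((.5044,-.162,.265,2.78))"
```

```text
t 16.25 at [ 0.4658 -0.3629  0.2812] a 1.522 j [-0.04  0.45  0.79  1.74 -0.35  1.11  0.81] w 0.552 gf 0.0 F [ 0.1  0.1 -0.4]
wp (0.5044, -0.162, 0.265, 2.78) spin/row -0.14
   [[23, 3, 2], [22, 6, 2], [21, 9, 2], [19, 12, 2], [17, 15, 2]]
   [[15, 17, 2], [13, 19, 1], [10, 20, 2], [6, 22, 1]]
```

Emit:
arm_command:
  plan:
    - {"dp": [23, 3, 2], "spin": -0.14}
    - {"dp": [22, 6, 2], "spin": -0.14}
    - {"dp": [21, 9, 2], "spin": -0.14}
    - {"dp": [19, 12, 2], "spin": -0.14}
    - {"dp": [17, 15, 2], "spin": -0.14}
  grip: -1

```text
clock: 16.75
position: [0.4865, -0.2497, 0.2694]
ee_rot: [0.441, 0.897, -0.0, -0.001]
ft_force: [0.4, -0.7, 0.0]
grip_width: 0.993
grasp_force: 0.0
```

Emit:
arm_command:
  plan:
    - {"dp": [15, 17, 2], "spin": -0.14}
    - {"dp": [13, 19, 1], "spin": -0.14}
    - {"dp": [10, 20, 2], "spin": -0.14}
    - {"dp": [6, 22, 1], "spin": -0.14}
    - {"dp": [0, 0, 0], "spin": 0}

```text
clock: 17.25
position: [0.5049, -0.1584, 0.2632]
ee_rot: [0.175, 0.985, 0.001, -0.001]
ft_force: [0.1, -0.4, -0.2]
grip_width: 0.996
grasp_force: 0.0
```

Emit:
arm_command:
  plan:
    - {"dp": [0, 0, 0], "spin": 0}

```text
clock: 17.35
position: [0.5042, -0.1615, 0.2638]
ee_rot: [0.179, 0.984, -0.0, -0.001]
ft_force: [-0.4, 0.0, -0.4]
grip_width: 1.001
grasp_force: 0.0
```

```bash
python3 look.py w10 spanner; python3 -c "
from h import *
plan((.5044,-.162,.177,2.78))"
```

```text
spanner 0.89 [ 0.503 -0.16   0.013] [280. 217.]
t 17.45 at [ 0.5041 -0.1627  0.2641] a 2.779 j [-0.22  0.27  0.51  1.9  -0.15  1.01  1.56] w 0.998 gf 0.0 F [1.  0.4 0.2]
t 17.45 at [ 0.5041 -0.1627  0.2641] a 2.779 j [-0.22  0.27  0.51  1.9  -0.15  1.01  1.56] w 0.998 gf 0.0 F [1.  0.4 0.2]
wp (0.5044, -0.162, 0.177, 2.78) spin/row -0.0
   [[0, 0, 44], [0, 1, 43]]
```

View pics/w10.png

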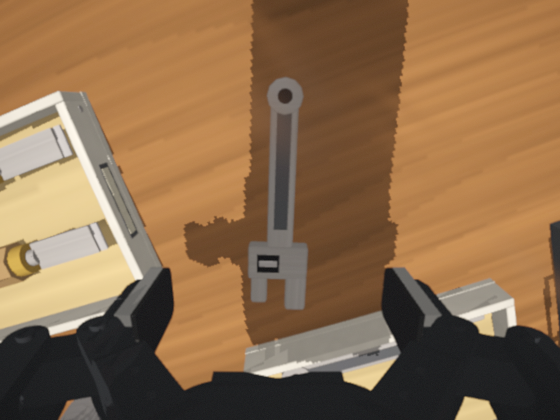

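The spanner lies along the tool axis, from its end at (285,78) to its jaws at (279,308), with the head at (278,260). Both fingers are clear of the trays.

Run:
```python
from seg import *
segs("w10",[("spanner",(285,78),(278,307),.009,.01)])
d=np.load("pics/w10.npz"); c=[d[k] for k in d.files]
print(w2px(c,[[.5041,-.1627,.008]]), w2px(c,[[.5041-.022*.936*s,-.1627+.022*.354*s,.01] for s in(.5,-.5)]))
```

```text
spanner mid [ 0.4959 -0.1566  0.009 ] len 0.154 yaw -0.387 grip [ 0.5052 -0.1603]
[[276.78611198 216.74313194]] [[276.79913088 201.33755828]
 [276.76628473 233.55952792]]
```

Emit:
arm_command:
  plan:
    - {"dp": [1, 2, 44], "spin": 0.024}
    - {"dp": [1, 0, 43], "spin": 0}
    - {"dp": [0, 0, 0], "spin": 0}
    - {"dp": [0, 0, 0], "spin": 0}

```text
clock: 17.85
position: [0.5032, -0.1602, 0.1781]
ee_rot: [0.192, 0.981, -0.0, -0.001]
ft_force: [-0.4, 0.4, 0.9]
grip_width: 1.003
grasp_force: 0.0
```

Emit:
arm_command:
  plan:
    - {"dp": [0, 0, 0], "spin": 0}
    - {"dp": [0, 0, 0], "spin": 0}
    - {"dp": [0, 0, 0], "spin": 0}
    - {"dp": [0, 0, 0], "spin": 0}
    - {"dp": [0, 0, 0], "spin": 0}
  grip: 1

```text
clock: 18.35
position: [0.5037, -0.1593, 0.1784]
ee_rot: [0.191, 0.982, 0.0, 0.0]
ft_force: [-1.9, 1.0, 8.6]
grip_width: 0.176
grasp_force: 48.6
```

Emit:
arm_command:
  plan:
    - {"dp": [0, 0, 0], "spin": 0}
    - {"dp": [0, 0, 0], "spin": 0}
  newtons: 70

```text
clock: 18.55
position: [0.5037, -0.1593, 0.1785]
ee_rot: [0.191, 0.982, 0.0, 0.0]
ft_force: [-2.2, 0.4, 7.9]
grip_width: 0.165
grasp_force: 68.4
```

Run:
```python
from h import *
def tr(C,yaw,x,y): return np.array(C)+[x*np.cos(yaw)-y*np.sin(yaw),x*np.sin(yaw)+y*np.cos(yaw)]
p,a,o=pose(); T=tr((.67,-.129),-.039,.020,.009); print(T)
plan((p[0],p[1],.25,a),(*T,.27,1.532))
```

```text
[ 0.6903357  -0.12078665]
t 18.55 at [ 0.5037 -0.1593  0.1785] a 2.758 j [-0.18  0.4   0.47  1.96 -0.24  0.84  1.6 ] w 0.165 gf 68.4 F [-2.2  0.4  7.9]
wp (np.float64(0.5037321998203561), np.float64(-0.1593441667506612), 0.25, np.float64(2.757718171368683)) spin/row -0.0
   [[0, 0, -36], [0, 0, -36]]
wp (np.float64(0.6903357029560364), np.float64(-0.12078664591754043), 0.27, 1.532) spin/row 0.136
   [[-18, 12, -2], [-16, 14, -2], [-14, 16, -2], [-11, 18, -2], [-9, 19, -2]]
   [[-6, 20, -2], [-4, 21, -3], [-1, 21, -2], [3, 21, -3]]
```

The spanner's x axis points along minus tool x, so the grip offset in the tray is -9 mm, not +9 mm. Recomputing.

Run:
```python
from h import *
p,a,o=pose()
plan((p[0],p[1],.25,a),(.6896,-.1388,.27,1.532))
```

```text
t 18.55 at [ 0.5037 -0.1593  0.1785] a 2.758 j [-0.18  0.4   0.47  1.96 -0.24  0.84  1.6 ] w 0.165 gf 68.4 F [-2.2  0.4  7.9]
wp (np.float64(0.5037321998203561), np.float64(-0.1593441667506612), 0.25, np.float64(2.757718171368683)) spin/row -0.0
   [[0, 0, -36], [0, 0, -36]]
wp (0.6896, -0.1388, 0.27, 1.532) spin/row 0.136
   [[-18, 10, -2], [-17, 12, -2], [-15, 14, -2], [-13, 16, -2], [-11, 18, -2]]
   [[-8, 19, -2], [-5, 20, -3], [-2, 21, -2], [0, 21, -3]]
```

Emit:
arm_command:
  plan:
    - {"dp": [0, 0, -36], "spin": 0}
    - {"dp": [0, 0, -36], "spin": 0}
    - {"dp": [-18, 10, -2], "spin": 0.136}
    - {"dp": [-17, 12, -2], "spin": 0.136}
    - {"dp": [-15, 14, -2], "spin": 0.136}

```text
clock: 19.05
position: [0.5656, -0.1526, 0.2561]
ee_rot: [0.388, 0.922, 0.0, 0.0]
ft_force: [-0.8, -0.3, -1.9]
grip_width: 0.167
grasp_force: 69.3
```

Emit:
arm_command:
  plan:
    - {"dp": [-13, 16, -2], "spin": 0.136}
    - {"dp": [-11, 18, -2], "spin": 0.136}
    - {"dp": [-8, 19, -2], "spin": 0.136}
    - {"dp": [-5, 20, -3], "spin": 0.136}
    - {"dp": [-2, 21, -2], "spin": 0.136}

```text
clock: 19.55
position: [0.669, -0.1407, 0.2665]
ee_rot: [0.673, 0.739, -0.0, -0.0]
ft_force: [-0.3, -0.3, -2.0]
grip_width: 0.164
grasp_force: 69.3
```

Emit:
arm_command:
  plan:
    - {"dp": [0, 21, -3], "spin": 0.136}
    - {"dp": [0, 0, 0], "spin": 0}
    - {"dp": [0, 0, 0], "spin": 0}

```text
clock: 19.85
position: [0.689, -0.1389, 0.269]
ee_rot: [0.719, 0.695, -0.001, -0.0]
ft_force: [-0.6, 0.5, -2.8]
grip_width: 0.162
grasp_force: 69.3
```

```bash
python3 look.py w11 spanner; python3 -c "
from h import *
plan((.6896,-.1388,.185,1.532))"
```

```text
spanner 0.66 [ 0.691 -0.108  0.104] [279. 210.]
t 19.95 at [ 0.6885 -0.1394  0.2694] a 1.535 j [-0.31  0.68  0.68  1.41 -0.44  1.2   0.38] w 0.165 gf 69.3 F [-0.7 -0.2 -2.5]
t 19.95 at [ 0.6885 -0.1394  0.2694] a 1.535 j [-0.31  0.68  0.68  1.41 -0.44  1.2   0.38] w 0.165 gf 69.3 F [-0.7 -0.2 -2.5]
wp (0.6896, -0.1388, 0.185, 1.532) spin/row 0.001
   [[0, 1, 42], [1, 0, 42]]
```

View pics/w11.png

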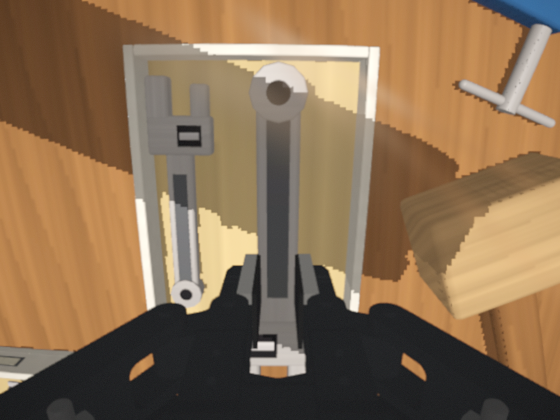

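The spanner is parallel to the tray, with its end at (278,65) and the far rim at row 52. The mallet's nearest edge is at (402,205). I'll check clearances.

Run:
```python
from h import *
d=np.load("pics/w11.npz"); c=[d[k] for k in d.files]
print(px2w(c,[(278,63)],.10).round(3),px2w(c,[(127,46),(378,48),(150,300),(352,300)],.03).round(3),px2w(c,[(402,205),(455,318)],.05).round(3))
```

```text
[[ 0.692 -0.054  0.1  ]] [[ 0.61  -0.034  0.03 ]
 [ 0.748 -0.04   0.03 ]
 [ 0.603 -0.19   0.03 ]
 [ 0.737 -0.194  0.03 ]] [[ 0.758 -0.124  0.05 ]
 [ 0.797 -0.198  0.05 ]]
```

Emit:
arm_command:
  plan:
    - {"dp": [0, 1, 42], "spin": 0}
    - {"dp": [0, 0, 35], "spin": 0}
    - {"dp": [0, 0, 7], "spin": 0}
    - {"dp": [0, 0, 0], "spin": 0}

```text
clock: 20.35
position: [0.6894, -0.1392, 0.1853]
ee_rot: [0.72, 0.694, -0.001, -0.001]
ft_force: [-0.4, -0.4, -1.2]
grip_width: 0.169
grasp_force: 75.4
```

Emit:
arm_command:
  plan:
    - {"dp": [0, 0, 0], "spin": 0}
    - {"dp": [0, 0, 0], "spin": 0}
    - {"dp": [0, 0, 0], "spin": 0}
    - {"dp": [0, 0, 0], "spin": 0}
  grip: 0.15

```text
clock: 20.75
position: [0.6903, -0.1391, 0.1863]
ee_rot: [0.72, 0.694, 0.0, 0.0]
ft_force: [1.1, -0.3, 0.9]
grip_width: 0.425
grasp_force: 0.0
```

Emit:
arm_command:
  plan:
    - {"dp": [0, 0, -20], "spin": 0}
    - {"dp": [0, 0, -40], "spin": 0}
    - {"dp": [0, 0, -40], "spin": 0}
    - {"dp": [0, 0, -30], "spin": 0}
    - {"dp": [0, 0, 0], "spin": 0}

```text
clock: 21.25
position: [0.6911, -0.1398, 0.3213]
ee_rot: [0.72, 0.694, 0.002, 0.003]
ft_force: [-0.5, -1.2, -0.2]
grip_width: 0.423
grasp_force: 0.0
```

```bash
python3 look.py w12 spanner
python3 - <<'E'
from h import *
im=viewer.camera("top")
for th in ("chisel","screwdriver","spanner","snapped_chisel"):
    for r in finder.find_in("top",th): print(th,round(r["score"],2),np.round(r["position"],3))
a=cv2.resize(im[120:270,115:445],(792,360)); b=cv2.imread("pics/w12.png"); b=cv2.resize(b,(312,234))
cv2.imwrite("pics/fin.png",np.vstack([a,np.pad(b,((0,0),(0,480),(0,0)))]))
E
```

```text
spanner 0.89 [ 0.688 -0.146  0.02 ] [270. 205.]
t 21.35 at [ 0.6903 -0.1391  0.3164] a 1.534 j [-0.32  0.65  0.7   1.36 -0.42  1.28  0.36] w 0.424 gf 0.0 F [-0.3  0.2 -0.3]
chisel 0.87 [ 0.462 -0.354  0.033]
screwdriver 0.59 [0.483 0.316 0.027]
spanner 0.21 [ 0.463 -0.356  0.029]
snapped_chisel 0.87 [0.764 0.295 0.026]
snapped_chisel 0.76 [0.661 0.106 0.025]
snapped_chisel 0.6 [0.283 0.49  0.022]
```

View pics/fin.png

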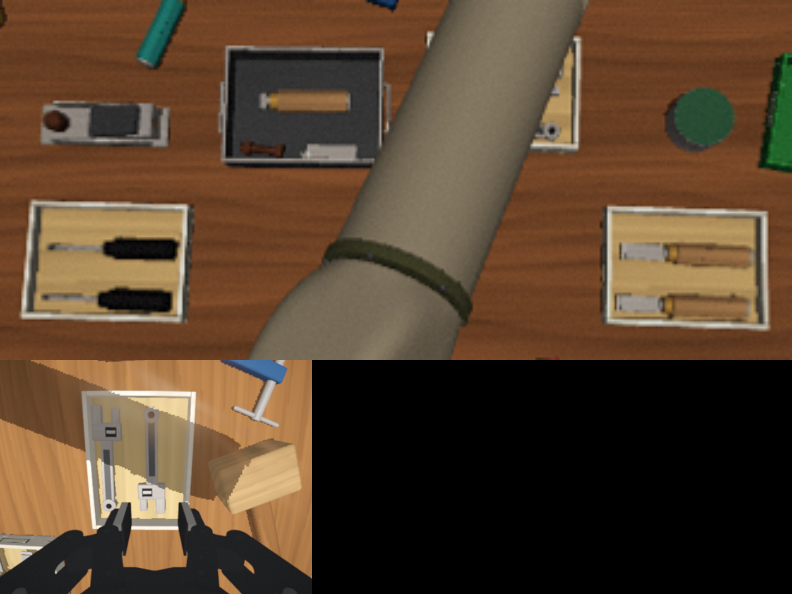

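The final views show all four tools in place: screwdriver, chisel and spanner each beside its kind, and the snapped chisel in the pan. The gripper is clear, so I'm handing in.

```bash
python3 -c "
from workcell import manip
print(manip.hand_in())"
```

```text
the job is handed in; nothing more can be done
None
```

I handed the job in at about 21 s on the robot's clock. In the last pictures the chisel, screwdriver and spanner each lie lengthwise beside their match and the snapped chisel is in the scrap pan; the hand-in gave no verdict.

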